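Tap the sealing plugs home on a valve body

ROBOT

A 6-joint arm with a two-finger parallel gripper is mounted at the origin on the work surface. World frame = base frame: x ahead of the robot, y to its left, z up, the work surface at z = 0. Lengths are in m, angles in rad, forces in N, time in s.
With the tool pointing down it reaches from about 0.3 to 0.75 m from the base axis. Payload 8.5 kg.
Tool frame: the origin (TCP) lies between the finger pads; the fingertips stand 11 mm ahead of it and the grasp point (between the pads) lies 8 mm behind it (manip.tip_extent is the distance from the TCP to the fingertips, in m); z points along the fingers, y is the line along which they close (so a half turn about z gives the same grasp; the last joint's range is limited). The gripper opens to 88 mm and grips with 3 to 60 N. Pads are 18 mm wide; open, the fingers measure 123 mm over their backs; the gripper's body (75 mm by 187 mm) begins 45 mm behind the grasp point.
Start: joints at [1.093, 0.381, 1.297, -0, 1.464, -0.215], TCP at [0.143, 0.531, 0.25] pointing down, gripper open.
Joint ranges: [-3.11, 3.11], [-0.89, 2.33], [0.22, 2.48], [-1.42, 4.56], [0.17, 2.85], [-2.88, 2.88]. Speed limits (rad/s): [2.39, 2.39, 3.14, 3.14, 3.14, 3.14].

INTERFACE

Orientations are given as a 3x3 rotation matrix whose columns are the frame's x, y, z axes.
In Python, from bench import manip gives the robot as it stands.
- The arm moves only by the tool move_arm, never from a script. Its argument "commands" is a list of rows, each an object of numbers: "x", "y", "z": the shift along the tool's x, y, z in mm; "wx", "wy", "wz": the turn, a rotation vector about the tool's x, y, z in degrees. In form: [{"x": .., "y": .., "z": .., "wx": .., "wy": .., "wz": ..}, ...]. A call has 1 to 20 rows; each row shifts and turns the commanded pose from where the row before left it, along the tool's axes as they then stand; what a row does not reach is not made up. A row lasts 1/8 s, in which the tool goes at most 62.5 mm and 10.7 degrees, less where a joint would pass 70% of its speed; a pose out of reach is approached as far as the arm can. A call with a gripper value outside its range is refused whole. "claw" is the gripper's target within -1 to 1 (fully open at 1, half-way at 0, shut at -1), set as the call begins (left out, the last holds). The fingers move at their own pace and stop on an object; the grip force is fixed at half the most. Time passes only in rows, so rows that do not move let the fingers close. It gives the time, the measured TCP pose, the force, the opening and the grip force at its end, in the units of the state.
- manip.state(): the state, without advancing time (a new reading comes with each control period).
- manip.read_camera(name): name is "side" or "top" or "wrist"; returns the picture (420x560x3 uint8, red, green, blue); there is no depth.
- manip.calibration(name): a dict with "intrinsics" (3x3 intrinsics, pixels), "world_from_camera" (4x4, takes a point from camera to world coordinates). Camera axes: x right, y down, z forward; pixel columns grow to the right and rows downward; lengths in m; the calibration is good to about 2 mm. The wrist camera is an equidistant fisheye: a pixel r from the principal point sees the ray r / f radians off the axis. A picture is of the moment at which its call begins: read the wrist's pose just before it. calibration takes no time and is no camera call; for the wrist camera it gives the pose at the moment of the call.
- manip.finish_job(): hands the job in; it is judged then, once.
Trained networks look in the newest picture that a camera, given by its name, has taken for a name from the list of things; names that differ only in an ending like _2 or _b are one class to them, and where a whole thing is asked for, a point or a joint stands for the part that bears it (a point fixed in the world has none). Each returns a list of dicts, best first, with "p" (0 to 1); they miss things now and then, are a little off and sometimes report something else, mostly with a low value. They report only what shows in the picture. A call takes as long as a camera call.
- manip.spot_in(camera, label): "extent" ([left, top, width, height] as shares, 0 to 1, of the picture: columns of its width, rows of its height, round what is visible of it).
- manip.silhouettes(camera, label): "mask" (420x560 bool, what is visible of it) and "extent" ([left, top, width, height] as shares, 0 to 1, of the picture: columns of its width, rows of its height, round what is visible of it).
- manip.mark_of(camera, label): "at" ([row, column] as shares, 0 to 1, of the picture: columns of its width, rows of its height: a listed point, or the origin of a listed thing).
The state is a dict: "time": time; "joint_pos": joint angles; "qvel": joint speeds; "tau": joint torques, N m; "tcp_pos": TCP position; "orientation": TCP orientation; "wrist_force": force on the tool from outside, world axes, zero at the start; "wrist_torque": the same for the moment, N m; "width": opening from 0.0 (shut) to 1.0 (fully open); "gripper_force": force on a finger pad.
Only numpy, scipy, OpenCV 4.12 (cv2) and the standard library are available. Lean on these libraries where they do the work, as an engineer would, in place of code of your own. Each camera call takes 0.05 s, during which the arm holds its last target. There are 200 camera calls.

TASK

Seal the valve body's oil ports: with a fingertip, gently push the red plug down until its flange rests on its boss, then the yellow plug, then the blue one, each fully home before you push the next. Leave the green plug standing proud as the vent. Only push, do not pull or lift any plug, do not lean hard on plugs or casting, and leave the loose parts and tools where they are.

Things in the scene. Friction and masses are not known exactly. Their poses are not given: they have to be found in the camera images.
- casting: grey valve-body casting lying flat and bolted to the bench: flange 200 mm (x) by 230 mm (y), 12 mm thick, with a 176 x 206 mm block on it, flat top 45 mm above the bench. Four pale aluminium bosses 32 mm across rise to 55 mm; in the casting's frame they stand at (-55,-60), (-50,64), (58,54), (50,-66) mm and carry the four plugs. Origin: centre of the underside; z up.
- plug_red_top (a point): red round plastic sealing plug on one of the casting's four bosses; which boss is drawn afresh each time. A flange 32 mm across and 4 mm thick, a 16 mm stem below it, and on it a springy push button 26 mm across and 12 mm high with a flat top. This point is the centre of the button's top face, z up. The button gives 0.5 mm per newton (at most 8 mm) into the flange and springs back when let go.
- plug_red (a joint): how far the red plug (flange and stem) is pushed down, m: 0 = flange's underside 14 mm above its boss (button top 85 mm above the bench); 0.014 = flange resting on its boss, a hard stop (button top 71 mm above the bench when not pressed). Starts at 0 to 0.003. Slides straight down against about 2.5 N of friction and stays where it is left; it can also be pulled up.
- plug_yellow_top (a point): yellow round plastic sealing plug on one of the casting's four bosses; which boss is drawn afresh each time. A flange 32 mm across and 4 mm thick, a 16 mm stem below it, and on it a springy push button 26 mm across and 12 mm high with a flat top. This point is the centre of the button's top face, z up. The button gives 0.5 mm per newton (at most 8 mm) into the flange and springs back when let go.
- plug_yellow (a joint): how far the yellow plug (flange and stem) is pushed down, m: 0 = flange's underside 14 mm above its boss (button top 85 mm above the bench); 0.014 = flange resting on its boss, a hard stop (button top 71 mm above the bench when not pressed). Starts at 0 to 0.003. Slides straight down against about 2.5 N of friction and stays where it is left; it can also be pulled up.
- plug_blue_top (a point): blue round plastic sealing plug on one of the casting's four bosses; which boss is drawn afresh each time. A flange 32 mm across and 4 mm thick, a 16 mm stem below it, and on it a springy push button 26 mm across and 12 mm high with a flat top. This point is the centre of the button's top face, z up. The button gives 0.5 mm per newton (at most 8 mm) into the flange and springs back when let go.
- plug_blue (a joint): how far the blue plug (flange and stem) is pushed down, m: 0 = flange's underside 14 mm above its boss (button top 85 mm above the bench); 0.014 = flange resting on its boss, a hard stop (button top 71 mm above the bench when not pressed). Starts at 0 to 0.003. Slides straight down against about 2.5 N of friction and stays where it is left; it can also be pulled up.
- plug_green_top (a point): green round plastic sealing plug on one of the casting's four bosses; which boss is drawn afresh each time. A flange 32 mm across and 4 mm thick, a 16 mm stem below it, and on it a springy push button 26 mm across and 12 mm high with a flat top. This point is the centre of the button's top face, z up. The button gives 0.5 mm per newton (at most 8 mm) into the flange and springs back when let go.
- plug_green (a joint): how far the green plug (flange and stem) is pushed down, m: 0 = flange's underside 14 mm above its boss (button top 85 mm above the bench); 0.014 = flange resting on its boss, a hard stop (button top 71 mm above the bench when not pressed). Starts at 0 to 0.003. Slides straight down against about 2.5 N of friction and stays where it is left; it can also be pulled up.
- spool: loose bright steel valve spool, 22 mm across, 40 mm tall, standing upright near the middle of the casting's top. Origin: centre of its underside. Bystander.
- bearing: loose dark steel bearing ring, 32 mm across, 16 mm bore, 11 mm high, lying on the casting's top towards the casting's +y edge. Origin: centre of its underside. Bystander.
- drum: dark steel splined clutch drum, open on top, 106 mm across, 70 mm high, standing on the bench to the left. Origin: centre of its underside. Bystander.
- driver: screwdriver with an orange handle, lying on the bench along its x axis, handle to -x. Origin: at bench height under it. Bystander.
- spanner: steel spanner lying on the bench along its x axis. Origin: at bench height under it. Bystander.
- oil: black oil bottle with a yellow label and red cap, 60 mm across, 160 mm tall, standing on the bench to the right. Origin: centre of its underside. Bystander.
- dish: steel parts dish, 110 mm across, 30 mm high, on the bench beyond the casting on the left. Origin: centre of its underside. Bystander.

How it is judged:
By the outcome, as a careful person would: the job done as asked, in the order asked, and still so for the second after the job is handed in, with the robot touching nothing.
It also fails if it takes over 43 s, if anything falls off the work surface, if the arm or the gripper's body presses on something with over 40 N, if the wrist force passes 120 N, or if a joint passes its speed limit or range.

## Working session

There is one attempt and no reset: what is moved stays moved. The work goes in short steps, Python scripts to look and compute and a tool call to move; the robot and the scene stay as the last step left them, time stands still between calls to the robot, and variables do not carry over. Pictures are saved under pics/ and viewed, at most 10 in all, crops included, and the job is handed in when it is done.

Besides the shell and the picture viewer there is one more tool, called after "Emit:" by a JSON object that holds its "name" and its "arguments". move_arm: Moves the arm, as the interface text tells. Its arguments: {"type":"object","properties":{"commands":{"type":"array"},"claw":{"type":"number"}},"required":["commands"]}

```bash
mkdir -p pics; cat > h.py <<'E'
import numpy as np, cv2
from bench import manip
def ray(cam,px):  # px=(col,row)
    c=manip.calibration(cam);K=np.array(c["intrinsics"]);T=np.array(c["world_from_camera"])
    v=np.array([(px[0]-K[0,2])/K[0,0],(px[1]-K[1,2])/K[1,1]])
    if cam=="wrist":
        r=np.linalg.norm(v);d=np.r_[v/r*np.sin(r),np.cos(r)] if r>1e-9 else np.array([0,0,1.])
    else: d=np.r_[v,1]
    return T[:3,3],T[:3,:3]@d
def at_z(cam,px,z):
    o,d=ray(cam,px);return o+d*(z-o[2])/d[2]
E
python3 - <<'E'
from h import *
for n in ("top","side"):
    im=manip.read_camera(n);cv2.imwrite(f"pics/{n}0.png",im[...,::-1])
    print(n,np.array(manip.calibration(n)["world_from_camera"])[:3,3].round(3))
    for c in ("red","yellow","blue","green"):
        m=manip.mark_of(n,f"plug_{c}_top")
        for k in m[:2]:
            px=(k["at"][1]*560,k["at"][0]*420)
            print(n,c,round(k["p"],2),np.round(px,1),at_z(n,px,.0835).round(4))
s=manip.state();print(s["time"],s["tcp_pos"],s["orientation"],s["wrist_force"],manip.tip_extent)
E
```

```text
top [ 0.334 -0.062  1.628]
top yellow 0.67 [223.8 162.7] [0.6636 0.1205 0.0835]
top yellow 0.58 [134.6 210.5] [0.5141 0.406  0.0835]
top blue 0.44 [223.1 165.6] [0.6541 0.1227 0.0835]
top green 0.59 [252.6 179.7] [0.6062 0.0282 0.0835]
side [0.288 0.787 0.801]
side red 0.56 [226.5 277.4] [0.5654 0.1776 0.0835]
side yellow 0.61 [270.9 246.9] [0.5032 0.0603 0.0835]
side yellow 0.47 [195.3 250.5] [0.6619 0.122  0.0835]
side blue 0.62 [197.9 249.7] [0.6574 0.1179 0.0835]
side blue 0.36 [330.  157.8] [ 0.4482 -0.3536  0.0835]
side green 0.5 [232.2 228.1] [0.6101 0.0255 0.0835]
0.5 [0.14284695 0.53108098 0.24972661] [[-9.65667016e-01  2.59783005e-01 -6.89515388e-05]
 [ 2.59783010e-01  9.65667014e-01 -8.02029412e-05]
 [ 4.57488654e-05 -9.53617732e-05 -9.99999994e-01]] [-0.96764985 -0.29745417 -0.44929152] 0.011
```

View pics/side0.png

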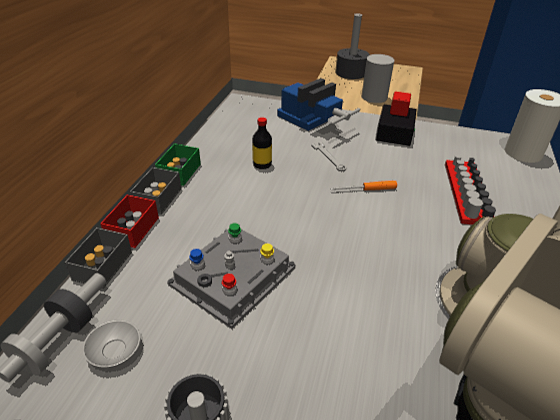

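View pics/top0.png

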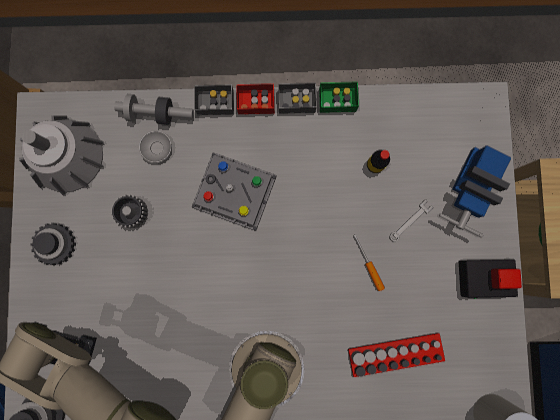

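The side picture shows red (228,282), yellow (267,250), blue (196,256) and green (234,230). The top picture shows red (208,197), yellow (243,211), blue (223,166) and green (256,181). That puts the casting centre near (0.585, 0.097), so I'll move above it with the gripper shut.

Emit:
{"name": "move_arm", "arguments": {"commands": [{"x":-20,"y":-11},{"x":-43,"y":-24},{"x":-43,"y":-24},{"x":-43,"y":-24},{"x":-43,"y":-24},{"x":-43,"y":-24},{"x":-43,"y":-24},{"x":-43,"y":-24},{"x":-43,"y":-24},{"x":-43,"y":-24},{"x":-43,"y":-24},{"x":-43,"y":-24},{"x":-44,"y":-25},{},{}], "claw": -1}}

```text
invalid input
```

```bash
cat > m.py <<'E'
from h import *
from scipy.optimize import least_squares
s=manip.state();print(s["time"],np.round(s["tcp_pos"],4),np.round(s["orientation"],3).tolist(),np.round(s["wrist_force"],2),s["width"])
im=manip.read_camera("wrist");cv2.imwrite("pics/w1.png",im[...,::-1])
C={"red":[.565,.177],"yellow":[.506,.06],"blue":[.657,.12],"green":[.608,.027]}
hsv=cv2.cvtColor(im,cv2.COLOR_RGB2HSV)
for c in C:
    for k in manip.mark_of("wrist",f"plug_{c}_top")[:2]:
        px=(k["at"][1]*560,k["at"][0]*420);print(c,round(k["p"],2),np.round(px,1),at_z("wrist",px,.0835).round(4))
E
python3 m.py
```

```text
0.5 [0.1428 0.5311 0.2497] [[-0.966, 0.26, -0.0], [0.26, 0.966, -0.0], [0.0, -0.0, -1.0]] [-0.97 -0.3  -0.45] 0.9986918076399512
```

View pics/w1.png

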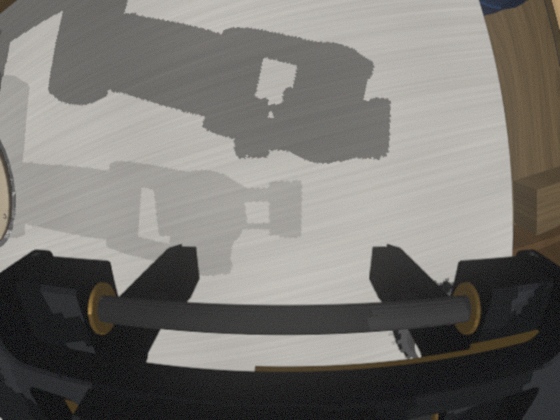

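The move was refused, probably because each row needs all six keys. The wrist view shows only bare bench and shadows, with the fingers near row 250 and below.

Emit:
{"name": "move_arm", "arguments": {"commands": [{"x":-20,"y":-11,"z":0,"wx":0,"wy":0,"wz":0},{"x":-43,"y":-24,"z":0,"wx":0,"wy":0,"wz":0},{"x":-43,"y":-24,"z":0,"wx":0,"wy":0,"wz":0},{"x":-43,"y":-24,"z":0,"wx":0,"wy":0,"wz":0},{"x":-43,"y":-24,"z":0,"wx":0,"wy":0,"wz":0},{"x":-43,"y":-24,"z":0,"wx":0,"wy":0,"wz":0},{"x":-43,"y":-24,"z":0,"wx":0,"wy":0,"wz":0},{"x":-43,"y":-24,"z":0,"wx":0,"wy":0,"wz":0},{"x":-43,"y":-24,"z":0,"wx":0,"wy":0,"wz":0},{"x":-43,"y":-24,"z":0,"wx":0,"wy":0,"wz":0},{"x":-43,"y":-24,"z":0,"wx":0,"wy":0,"wz":0},{"x":-43,"y":-24,"z":0,"wx":0,"wy":0,"wz":0},{"x":-44,"y":-25,"z":0,"wx":0,"wy":0,"wz":0},{"x":0,"y":0,"z":0,"wx":0,"wy":0,"wz":0},{"x":0,"y":0,"z":0,"wx":0,"wy":0,"wz":0}], "claw": -1}}

```text
time: 2.62
tcp_pos: [0.583, 0.1023, 0.2496]
orientation: [[-0.966, 0.26, -0.001], [0.26, 0.966, 0.0], [0.001, 0.0, -1.0]]
wrist_force: [-0.1, 0.3, 0.4]
width: 0.002
gripper_force: 0.0
```

```bash
sed -i 's/w1/w2/' m.py; python3 m.py
```

```text
2.625 [0.583  0.1023 0.2496] [[-0.966, 0.26, -0.001], [0.26, 0.966, 0.0], [0.001, 0.0, -1.0]] [-0.1   0.34  0.37] 0.0020300146188669843
red 0.81 [352.9 152.5] [0.5634 0.1774 0.0835]
yellow 0.77 [225.3 130.2] [0.5122 0.067  0.0835]
blue 0.97 [323.  257.2] [0.661  0.1253 0.0835]
blue 0.51 [291.6 183.1] [0.5776 0.1136 0.0835]
green 0.71 [352.5 151.7] [0.5628 0.177  0.0835]
green 0.64 [209.8 236.7] [0.6096 0.0192 0.0835]
```

View pics/w2.png

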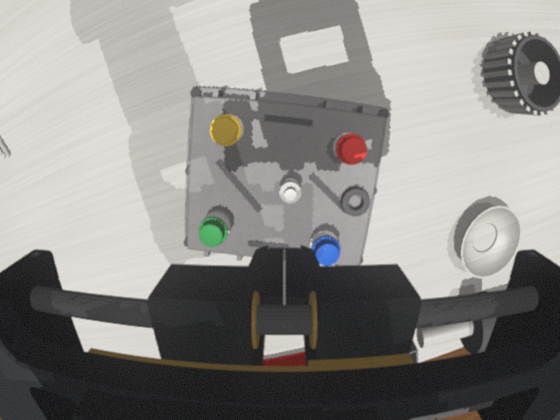

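The wrist view shows yellow (226,130), red (352,149), green (212,233), blue (327,251), the spool (289,190) and the bearing (355,200). I'll take colour centroids from the wrist view and both fixed views, then fit the boss layout rigidly.

```bash
cat > f.py <<'E'
from h import *
from itertools import permutations
from scipy.spatial.transform import Rotation as R
B=np.array([[-55,-60],[-50,64],[58,54],[50,-66]])/1e3
names=["red","yellow","blue","green"]; hue=dict(red=0,yellow=27,blue=112,green=65)
seed={"w2":dict(yellow=(226,130),red=(352,149),green=(212,233),blue=(327,251)),
"top0":dict(red=(208,197),yellow=(243,211),blue=(223,166),green=(256,181)),
"side0":dict(red=(228,282),yellow=(267,250),blue=(196,256),green=(234,230))}
for f,cam,rad in (("w2","wrist",24),("top0","top",8),("side0","side",12)):
    hsv=cv2.cvtColor(cv2.imread(f"pics/{f}.png"),cv2.COLOR_BGR2HSV).astype(int)
    P=[]
    for n in names:
        u,v=seed[f][n]; yy,xx=np.mgrid[:420,:560]
        dh=np.abs(hsv[...,0]-hue[n]);dh=np.minimum(dh,180-dh)
        m=(dh<14)&(hsv[...,1]>110)&(hsv[...,2]>50)&(np.hypot(xx-u,yy-v)<rad)
        P.append(at_z(cam,(xx[m].mean(),yy[m].mean()),.080 if cam!="side" else .077)[:2])
    P=np.array(P);best=None
    for p in permutations(range(4)):
        Q=B[list(p)];a=Q-Q.mean(0);b=P-P.mean(0)
        t=np.arctan2((a[:,0]*b[:,1]-a[:,1]*b[:,0]).sum(),(a*b).sum())
        r=np.array([[np.cos(t),-np.sin(t)],[np.sin(t),np.cos(t)]])
        F=a@r.T+P.mean(0);e=np.abs(F-P).max()
        if best is None or e<best[0]: best=(e,p,t,F)
    print(cam,"err mm",best[0]*1e3,best[1],np.degrees(best[2]));print(np.c_[P,best[3]].round(4))
O=np.array(manip.state()["orientation"]);p=np.array(manip.state()["tcp_pos"])
for n,q in zip(names,best[3]): pass
E
python3 f.py
```

```text
wrist err mm 1.8898068090146407 (1, 0, 2, 3) -20.967251293354963
[[0.56   0.1767 0.56   0.1784]
 [0.512  0.0663 0.511  0.0644]
 [0.6558 0.13   0.6573 0.1304]
 [0.6074 0.0214 0.6069 0.0212]]
top err mm 0.5100989721216198 (1, 0, 2, 3) -21.08931613506889
[[0.5576 0.1728 0.5574 0.1733]
 [0.508  0.0598 0.5081 0.0594]
 [0.6541 0.1249 0.6546 0.1251]
 [0.6043 0.0164 0.6039 0.016 ]]
side err mm 0.566026721892196 (1, 0, 2, 3) -21.40893025481011
[[0.5609 0.1796 0.5611 0.1796]
 [0.5114 0.0665 0.5111 0.0659]
 [0.6576 0.1308 0.658  0.1308]
 [0.607  0.0215 0.6067 0.022 ]]
```

The wrist and side fits agree within 2 mm, so red is at (0.560, 0.178), yellow at (0.511, 0.065) and blue at (0.657, 0.130). Next I'll go above red with the tip at about 95 mm.

Emit:
{"name": "move_arm", "arguments": {"commands": [{"x":14,"y":22,"z":0,"wx":0,"wy":0,"wz":0},{"x":14,"y":23,"z":0,"wx":0,"wy":0,"wz":0},{"x":14,"y":22,"z":34,"wx":0,"wy":0,"wz":0},{"x":0,"y":0,"z":40,"wx":0,"wy":0,"wz":0},{"x":0,"y":0,"z":40,"wx":0,"wy":0,"wz":0},{"x":0,"y":0,"z":30,"wx":0,"wy":0,"wz":0},{"x":0,"y":0,"z":0,"wx":0,"wy":0,"wz":0},{"x":0,"y":0,"z":0,"wx":0,"wy":0,"wz":0}]}}

```text
time: 3.88
tcp_pos: [0.5609, 0.1778, 0.1072]
orientation: [[-0.966, 0.259, 0.002], [0.259, 0.966, 0.0], [-0.002, 0.001, -1.0]]
wrist_force: [-0.5, 0.3, -0.0]
width: 0.008
gripper_force: 0.0
```

```bash
python3 - <<'E'
from h import *
a=manip.read_camera("wrist");b=manip.read_camera("side")
cv2.imwrite("pics/a.png",np.hstack([a[120:400,120:440],cv2.resize(b[180:320,140:300],(320,280),interpolation=2)])[...,::-1])
s=manip.state();print(s["tcp_pos"],s["wrist_force"],s["time"])
E
```

```text
[0.56097534 0.17769451 0.10735744] [ 0.38981832 -0.77460027  0.37819682] 3.975
```

View pics/a.png

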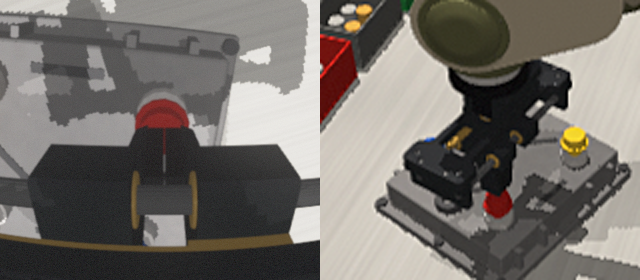

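The fingertip stands over the red button (wrist crop (164,130) against the plug at (162,115)). Pushing slowly.

Emit:
{"name": "move_arm", "arguments": {"commands": [{"x":0,"y":0,"z":8,"wx":0,"wy":0,"wz":0},{"x":0,"y":0,"z":4,"wx":0,"wy":0,"wz":0},{"x":0,"y":0,"z":4,"wx":0,"wy":0,"wz":0},{"x":0,"y":0,"z":3,"wx":0,"wy":0,"wz":0},{"x":0,"y":0,"z":3,"wx":0,"wy":0,"wz":0},{"x":0,"y":0,"z":2,"wx":0,"wy":0,"wz":0},{"x":0,"y":0,"z":0,"wx":0,"wy":0,"wz":0},{"x":0,"y":0,"z":0,"wx":0,"wy":0,"wz":0}]}}

```text
time: 4.97
tcp_pos: [0.5604, 0.1775, 0.0818]
orientation: [[-0.966, 0.26, 0.0], [0.26, 0.966, 0.0], [-0.0, 0.0, -1.0]]
wrist_force: [-1.0, -0.4, 1.2]
width: 0.003
gripper_force: 0.7
```

Emit:
{"name": "move_arm", "arguments": {"commands": [{"x":0,"y":0,"z":2,"wx":0,"wy":0,"wz":0},{"x":0,"y":0,"z":1,"wx":0,"wy":0,"wz":0},{"x":0,"y":0,"z":0,"wx":0,"wy":0,"wz":0},{"x":0,"y":0,"z":0,"wx":0,"wy":0,"wz":0}]}}

```text
time: 5.48
tcp_pos: [0.5605, 0.1775, 0.0792]
orientation: [[-0.966, 0.26, 0.001], [0.26, 0.966, 0.0], [-0.001, 0.0, -1.0]]
wrist_force: [-2.5, 0.1, 5.9]
width: 0.001
gripper_force: 3.2
```

Red is home: the tip is at 68 mm and the force is 5.9 N, which matches the button spring against the stop. Next, yellow: up, across and down to just above it.

Emit:
{"name": "move_arm", "arguments": {"commands": [{"x":0,"y":0,"z":-5,"wx":0,"wy":0,"wz":0},{"x":0,"y":0,"z":-15,"wx":0,"wy":0,"wz":0},{"x":0,"y":0,"z":-20,"wx":0,"wy":0,"wz":0},{"x":0,"y":0,"z":0,"wx":0,"wy":0,"wz":0},{"x":3,"y":-21,"z":0,"wx":0,"wy":0,"wz":0},{"x":6,"y":-40,"z":0,"wx":0,"wy":0,"wz":0},{"x":6,"y":-40,"z":0,"wx":0,"wy":0,"wz":0},{"x":3,"y":-21,"z":0,"wx":0,"wy":0,"wz":0},{"x":0,"y":0,"z":12,"wx":0,"wy":0,"wz":0},{"x":0,"y":0,"z":0,"wx":0,"wy":0,"wz":0},{"x":0,"y":0,"z":0,"wx":0,"wy":0,"wz":0}]}}

```text
time: 6.85
tcp_pos: [0.5115, 0.0651, 0.1064]
orientation: [[-0.966, 0.259, -0.0], [0.259, 0.966, 0.0], [0.0, -0.0, -1.0]]
wrist_force: [0.1, 0.5, -0.0]
width: 0.003
gripper_force: 0.0
```

```bash
python3 - <<'E'
from h import *
a=manip.read_camera("wrist");b=manip.read_camera("side")
cv2.imwrite("pics/b.png",np.hstack([a[120:400,120:440],cv2.resize(b[180:320,140:300],(320,280),interpolation=2)])[...,::-1])
s=manip.state();print(s["tcp_pos"],s["wrist_force"],s["time"])
E
```

```text
[0.51149111 0.06497597 0.1067262 ] [0.31878308 0.42219576 0.66927922] 6.95
```

View pics/b.png

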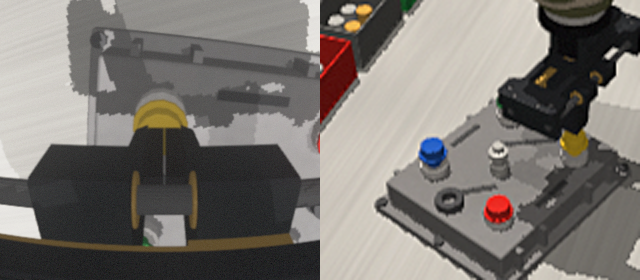

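Red now sits down on its boss, and the fingertip is over yellow (wrist crop (163,130) against the plug at (161,115)). Pushing yellow.

Emit:
{"name": "move_arm", "arguments": {"commands": [{"x":0,"y":0,"z":8,"wx":0,"wy":0,"wz":0},{"x":0,"y":0,"z":4,"wx":0,"wy":0,"wz":0},{"x":0,"y":0,"z":4,"wx":0,"wy":0,"wz":0},{"x":0,"y":0,"z":3,"wx":0,"wy":0,"wz":0},{"x":0,"y":0,"z":3,"wx":0,"wy":0,"wz":0},{"x":0,"y":0,"z":2,"wx":0,"wy":0,"wz":0},{"x":0,"y":0,"z":2,"wx":0,"wy":0,"wz":0},{"x":0,"y":0,"z":1,"wx":0,"wy":0,"wz":0},{"x":0,"y":0,"z":0,"wx":0,"wy":0,"wz":0},{"x":0,"y":0,"z":0,"wx":0,"wy":0,"wz":0}]}}

```text
time: 8.2
tcp_pos: [0.5113, 0.0644, 0.0799]
orientation: [[-0.966, 0.26, 0.0], [0.26, 0.966, -0.0], [-0.0, 0.0, -1.0]]
wrist_force: [-2.3, 1.5, 4.4]
width: 0.005
gripper_force: 2.4
```

Emit:
{"name": "move_arm", "arguments": {"commands": [{"x":0,"y":0,"z":1,"wx":0,"wy":0,"wz":0},{"x":0,"y":0,"z":0,"wx":0,"wy":0,"wz":0},{"x":0,"y":0,"z":0,"wx":0,"wy":0,"wz":0}]}}

```text
time: 8.57
tcp_pos: [0.5113, 0.0644, 0.079]
orientation: [[-0.966, 0.26, 0.0], [0.26, 0.966, -0.0], [-0.0, 0.0, -1.0]]
wrist_force: [-2.7, 0.8, 6.7]
width: 0.005
gripper_force: 3.3
```

Emit:
{"name": "move_arm", "arguments": {"commands": [{"x":0,"y":0,"z":-5,"wx":0,"wy":0,"wz":0},{"x":0,"y":0,"z":-15,"wx":0,"wy":0,"wz":0},{"x":0,"y":0,"z":-25,"wx":0,"wy":0,"wz":0},{"x":0,"y":0,"z":0,"wx":0,"wy":0,"wz":0},{"x":-20,"y":16,"z":0,"wx":0,"wy":0,"wz":0},{"x":-28,"y":23,"z":0,"wx":0,"wy":0,"wz":0},{"x":-28,"y":23,"z":0,"wx":0,"wy":0,"wz":0},{"x":-28,"y":23,"z":0,"wx":0,"wy":0,"wz":0},{"x":-20,"y":16,"z":0,"wx":0,"wy":0,"wz":0},{"x":0,"y":0,"z":8,"wx":0,"wy":0,"wz":0},{"x":0,"y":0,"z":9,"wx":0,"wy":0,"wz":0},{"x":0,"y":0,"z":0,"wx":0,"wy":0,"wz":0},{"x":0,"y":0,"z":0,"wx":0,"wy":0,"wz":0}]}}

```text
time: 10.2
tcp_pos: [0.657, 0.1294, 0.107]
orientation: [[-0.966, 0.26, 0.0], [0.26, 0.966, -0.0], [-0.0, -0.0, -1.0]]
wrist_force: [0.5, -0.7, -0.0]
width: 0.001
gripper_force: 0.0
```

```bash
python3 - <<'E'
from h import *
a=manip.read_camera("wrist");b=manip.read_camera("side")
cv2.imwrite("pics/c.png",np.hstack([a[120:400,120:440],cv2.resize(b[180:320,140:300],(320,280),interpolation=2)])[...,::-1])
s=manip.state();print(s["tcp_pos"],s["wrist_force"],s["time"])
E
```

```text
[0.65722131 0.12952634 0.10723571] [-0.04352868  0.89330956  0.06683845] 10.3
```

View pics/c.png

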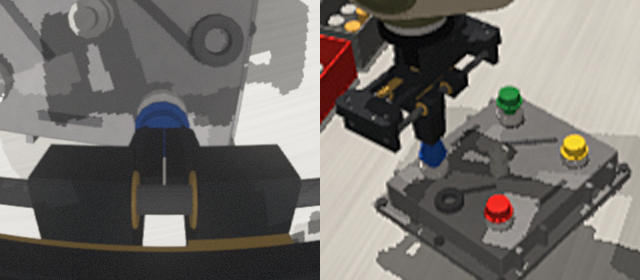

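Red and yellow are down, green is still proud, and the fingertip is over blue (wrist crop (163,130)). Pushing blue.

Emit:
{"name": "move_arm", "arguments": {"commands": [{"x":0,"y":0,"z":8,"wx":0,"wy":0,"wz":0},{"x":0,"y":0,"z":4,"wx":0,"wy":0,"wz":0},{"x":0,"y":0,"z":4,"wx":0,"wy":0,"wz":0},{"x":0,"y":0,"z":3,"wx":0,"wy":0,"wz":0},{"x":0,"y":0,"z":3,"wx":0,"wy":0,"wz":0},{"x":0,"y":0,"z":2,"wx":0,"wy":0,"wz":0},{"x":0,"y":0,"z":2,"wx":0,"wy":0,"wz":0},{"x":0,"y":0,"z":2,"wx":0,"wy":0,"wz":0},{"x":0,"y":0,"z":0,"wx":0,"wy":0,"wz":0},{"x":0,"y":0,"z":0,"wx":0,"wy":0,"wz":0}]}}

```text
time: 11.55
tcp_pos: [0.6573, 0.1297, 0.0792]
orientation: [[-0.966, 0.26, 0.0], [0.26, 0.966, -0.0], [-0.0, 0.0, -1.0]]
wrist_force: [-3.7, -0.3, 5.6]
width: -0.0
gripper_force: 3.1
```

Blue is home, with the tip at 68 mm and 5.6 N. I'll retreat upward and check.

Emit:
{"name": "move_arm", "arguments": {"commands": [{"x":0,"y":0,"z":-5,"wx":0,"wy":0,"wz":0},{"x":0,"y":0,"z":-15,"wx":0,"wy":0,"wz":0},{"x":0,"y":0,"z":-30,"wx":0,"wy":0,"wz":0},{"x":0,"y":0,"z":-40,"wx":0,"wy":0,"wz":0},{"x":0,"y":0,"z":-40,"wx":0,"wy":0,"wz":0},{"x":0,"y":0,"z":-30,"wx":0,"wy":0,"wz":0},{"x":0,"y":0,"z":0,"wx":0,"wy":0,"wz":0},{"x":0,"y":0,"z":0,"wx":0,"wy":0,"wz":0}]}}

```text
time: 12.55
tcp_pos: [0.6569, 0.1297, 0.2377]
orientation: [[-0.966, 0.26, -0.002], [0.26, 0.966, -0.0], [0.002, -0.0, -1.0]]
wrist_force: [-0.4, 0.4, -0.9]
width: 0.006
gripper_force: 0.0
```

```bash
python3 - <<'E'
from h import *
b=manip.read_camera("side")
cv2.imwrite("pics/d.png",cv2.resize(b[180:330,140:310],(680,600),interpolation=2)[...,::-1])
s=manip.state();print(s["tcp_pos"],s["wrist_force"],s["time"])
E
```

```text
[0.65687749 0.12964068 0.23731495] [-0.79049191 -0.3029462  -1.10540794] 12.6
```

View pics/d.png

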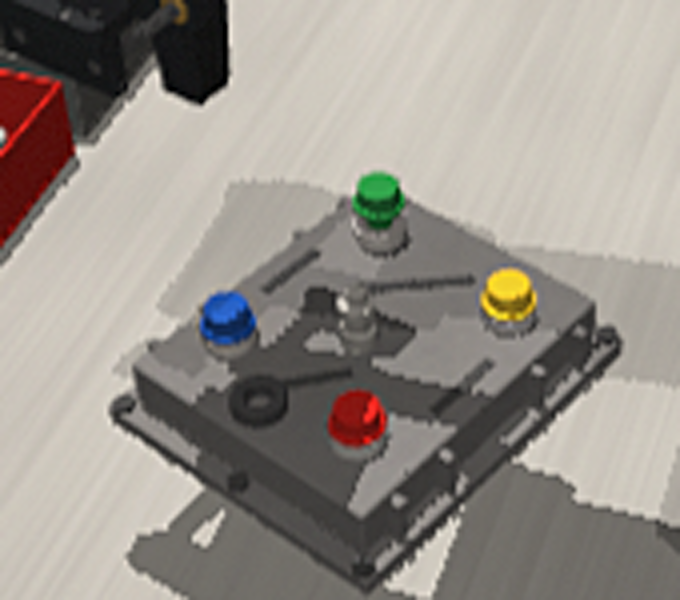

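Red (357,420), yellow (508,297) and blue (228,322) are seated. Green (379,200) stands proud, and the spool and bearing are undisturbed.

```bash
python3 -c "
from bench import manip
print(manip.finish_job())"
```

```text
the job is handed in; nothing more can be done
None
```

I pushed the red, yellow and blue plugs home in that order with at most about 7 N, left green standing proud with the spool and bearing where they were, and handed the job in at about 12.6 s.

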